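# Turn a drilled plate over on the turnover ramp

## Robot

A 6-joint arm with a two-finger parallel gripper is mounted at the origin on the work surface. World frame = base frame: x ahead of the robot, y to its left, z up, the work surface at z = 0. Lengths are in mm, angles in rad, forces in N, time in s.
With the tool pointing down it reaches from about 400 to 925 mm from the base axis. Payload 12.5 kg.
Tool frame: the origin (TCP) lies midway between the tips of the shut fingers; the grasp point (between the pads) lies 19 mm behind it; z points along the fingers, y is the line along which they close (so a half turn about z gives the same grasp; the last joint's range is limited). The gripper opens to 95 mm and grips with 3 to 60 N. Pads are 20 mm wide; open, the fingers measure 119 mm over their backs; the gripper's body (75 mm by 180 mm) begins 59 mm behind the grasp point.
Start: joints at [-1.326, 0.491, 1.559, -0, 1.092, -0.106], TCP at [214.804, -586.946, 214.661] pointing down, gripper open.
Joint ranges: [-3.1, 3.1], [-0.84, 2.19], [0.05, 2.79], [-1.13, 4.28], [0.06, 2.93], [-2.69, 2.69]. Speed limits (rad/s): [2.22, 2.22, 2.79, 3.14, 3.14, 3.14].

## Interface

Orientations are given as [roll, pitch, yaw] about the fixed x, y, z axes, in that order (R = Rz(yaw) Ry(pitch) Rx(roll)).
In Python, from cell import * gives the robot as it stands. The module is installed in compiled form; this text tells all that it offers.
- The arm moves only by the tool arm_command, never from a script. Its arguments are lists of equal length, an entry for each row: "delta_pos": the shift along the world's x, y, z in units of 250 mm (1.0 is 250 mm), a list of three; "delta_rot": the turn, a rotation vector about the world's x, y, z in units of 90 degrees (1.0 is 90 degrees), a list of three; "claw": the closure, from 0 (fully open) to 1 (shut). In form: {"delta_pos": [[tx, ty, tz], ...], "delta_rot": [[wx, wy, wz], ...], "claw": [claw, ...]}. A call has exactly 5 rows; each row is the pose to reach, as a shift and turn from the pose commanded when the call began; what a row does not reach only later rows make up. A row lasts 1/12 s, in which the tool goes at most 41.7 mm and 7.16 degrees, less where a joint would pass 70% of its speed; a pose out of reach is approached as far as the arm can. A call with a number of a shift or a turn outside -1 to 1 is refused whole. A call with a gripper value outside its range is refused whole. The fingers move at their own pace and stop on an object; the grip force is fixed at half the most. Time passes only in rows, so rows that repeat a pose let the fingers close, or fill a call up. It gives the time, the measured TCP pose, the force, the opening and the grip force at its end, in the units of the state.
- state(): the state, without advancing time (a new reading comes with each control period).
- read_camera(name): name is "side" or "top" or "wrist"; returns the picture (420x560x3 uint8, red, green, blue); there is no depth.
- calibration(name): a dict with "camera_matrix" (3x3 intrinsics, pixels), "T" (4x4, takes a point from camera to world coordinates). Camera axes: x right, y down, z forward; pixel columns grow to the right and rows downward; lengths in mm; the calibration is good to about 2 mm. The wrist camera is an equidistant fisheye: a pixel r from the principal point sees the ray r / f radians off the axis. A picture is of the moment at which its call begins: read the wrist's pose just before it. calibration takes no time and is no camera call; for the wrist camera it gives the pose at the moment of the call.
- job_done(): hands the job in; it is judged then, once.
The state is a dict: "t": time; "joints": joint angles; "qvel": joint speeds; "tau": joint torques, N m; "eef_pos": TCP position; "tcp_rot": TCP orientation; "ft_force": force on the tool from outside, world axes, zero at the start; "moment": the same for the moment, N m; "opening": opening from 0.0 (shut) to 1.0 (fully open); "grip_force": force on a finger pad.
Only numpy, scipy, OpenCV 4.12 (cv2) and the standard library are available. Lean on these libraries where they do the work, as an engineer would, in place of code of your own. Each camera call takes 0.05 s, during which the arm holds its last target. There are 200 camera calls.

## Task

Pick up the small rectangular plate with three holes in a row and, holding it level, drop it across the upper edge of the turnover ramp so that the edge flips it over in the air and it lands in the tray behind the edge, lying flat with its countersunk face down. Let the ramp edge do the turning, not the gripper, and leave the round disc and the long strip where they are.

Things in the scene. Friction and masses are not known exactly. Their poses are not given: they have to be found in the camera images.
- plate: Part to turn over: bare aluminium rectangle 60 x 44 x 8 mm (x, y, z), 45 to 70 g, three holes in a row along x. Starts flat on the bench, countersunk face (wide dark rings) up. Origin: centre of the plain face (underside at the start); z points out of the countersunk face. Grip it at its middle across the 44 mm (along y). It flips if dropped as told, its x square to the lip, 40 mm above it.
- turner: Fixed ramp with tray. Origin: on the bench below the middle of the ramp's upper edge (lip). y along the lip, x level towards the tray. Steel sheet, y -50 to 50 mm, rises at 45 deg from x -125 to the lip at x 0, z 125, open below. Tray floor z 8; inside x -35 to 130, y -60 to 60; walls 45 high. A level plate let go 40 mm above the lip, centre at x +17, makes about half a turn and lands in it.
- disc: Bystander: round aluminium disc 52 mm across, 8 mm thick, one hole in the middle, flat on the bench. Origin: centre of its underside. Leave alone.
- strip: Bystander: long aluminium strip 100 x 26 x 8 mm with a hole near each end, flat on the bench. Origin: centre of its underside, x along its length. Leave alone.
Things that resemble listed ones, but are neither listed nor needed, are in the scene too. Leave any orange look-alike of the plate alone.

How it is judged (in metres and radians):
On the way:
1. the plate, out of the gripper and still up near the lip, is tipped past 60 degrees by the edge (angle between plate's own z axis and vertical above 1.05 rad and z of plate in the frame of turner above 0.055 m and horizontal distance between plate and turner below 0.08 m and contact force between the fingers and plate below 0.05 N).
At the end, for the whole second after the job is handed in: The plate lies at rest flat on the tray floor inside the tray walls, countersunk face down (within 10 degrees); the disc and the strip are within 20 mm of where they began (angle between plate's own z axis and vertical above 2.96 rad and z of plate in the frame of turner between 0.01 and 0.022 m and x of plate in the frame of turner between -0.035 and 0.13 m and y of plate in the frame of turner between -0.06 and 0.06 m and linear speed of plate below 0.02 m/s and distance of each of disc, strip from where it was at the start of the episode below 0.02 m); the robot touches nothing.
It fails at once if the gripper turns the plate: fingers on it while it is tilted more than 45 degrees (contact force between the fingers and plate above 0.5 N and angle between plate's own z axis and vertical above 0.785 rad).
It fails at once if the disc or the strip is moved more than 20 mm (distance of any of disc, strip from where it was at the start of the episode above 0.02 m).
It also fails if it takes over 35 s, if anything falls off the work surface, if the arm or the gripper's body presses on something with over 40 N, if the wrist force passes 120 N, or if a joint passes its speed limit or range.

## Working session

There is one attempt and no reset: what is moved stays moved. The work goes in short steps, Python scripts to look and compute and a tool call to move; the robot and the scene stay as the last step left them, time stands still between calls to the robot, and variables do not carry over. Pictures are saved under pics/ and viewed, at most 10 in all, crops included, and the job is handed in when it is done.

Besides the shell and the picture viewer there is one more tool, called after ">>>" as name(argument=value, ...) on one line, values as JSON. arm_command: Moves the arm, as the interface text tells. Shifts and turns lie within -1 to 1; 1 stands for 250 mm of shift or 90 degrees of turn. Its arguments: {"type":"object","properties":{"delta_pos":{"type":"array"},"delta_rot":{"type":"array"},"claw":{"type":"array"}},"required":["delta_pos","delta_rot","claw"]}

```bash
mkdir -p pics
python3 - <<'E'
from cell import *
import cv2,numpy as np
for n in("top","side"):
    cv2.imwrite(f"pics/{n}0.png",cv2.cvtColor(read_camera(n),cv2.COLOR_RGB2BGR))
    c=calibration(n);print(n,np.round(c["camera_matrix"],1).tolist(),np.round(c["T"],3).tolist())
s=state();print(s["t"],s["eef_pos"],s["tcp_rot"],s["opening"])
E
```

```text
top [[516.9, 0.0, 272.0], [0.0, 516.9, 204.6], [0.0, 0.0, 1.0]] [[0.018, -0.983, 0.184, 362.618], [-1.0, -0.017, 0.007, -22.506], [-0.004, -0.184, -0.983, 847.79], [0.0, 0.0, 0.0, 1.0]]
side [[471.6, 0.0, 278.4], [0.0, 471.6, 211.4], [0.0, 0.0, 1.0]] [[-0.989, -0.093, 0.114, 376.309], [-0.147, 0.641, -0.754, 687.336], [-0.003, -0.762, -0.647, 661.351], [0.0, 0.0, 0.0, 1.0]]
0.1 [ 214.74569114 -586.72212052  214.13184679] [-3.14062320e+00 -1.11567997e-04  3.50736491e-01] 1.0021597437251475
```

View pics/top0.png

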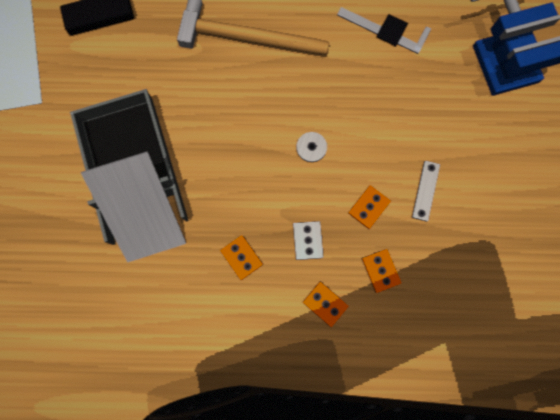

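View pics/side0.png

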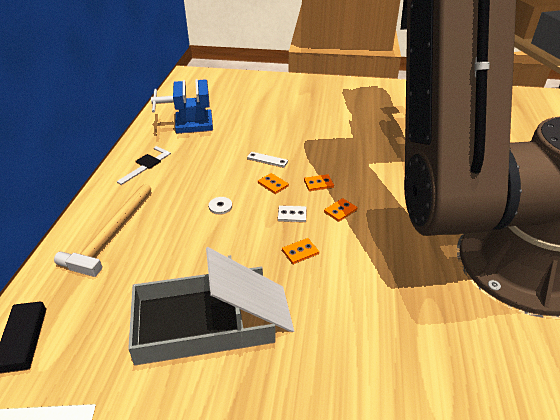

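The only bare-metal three-hole rectangle is at top (308,240), side (292,213). The four at top (241,257), (369,207), (381,271) and (325,303) are orange look-alikes. The disc is at (312,146) and the strip at (426,190). The ramp lip runs from top (83,172) to (150,153), with the tray above it in the image. Next I'll enlarge the plate and ramp to confirm.

```bash
cat > h.py <<'E'
from cell import *
import cv2,numpy as np
def ray(n,u,v,z):
    c=calibration(n);K=c["camera_matrix"];T=c["T"]
    d=T[:3,:3]@np.linalg.solve(K,[u,v,1]);o=T[:3,3]
    return o+d*(z-o[2])/d[2]
def px(n,p):
    c=calibration(n);q=np.linalg.inv(c["T"])@np.append(p,1);q=c["camera_matrix"]@q[:3];return q[:2]/q[2]
E
python3 - <<'E'
from h import *
a=cv2.imread("pics/top0.png");b=cv2.imread("pics/side0.png")
hs=cv2.cvtColor(a,cv2.COLOR_BGR2HSV)
m=((hs[...,1]<50)&(hs[...,2]>120)).astype(np.uint8)
k=np.zeros_like(m);k[205:270,280:335]=1
m=m*k
cs,_=cv2.findContours(m,0,2);c=max(cs,key=cv2.contourArea)
P=np.array([ray("top",u,v,8)[:2] for u,v in c[:,0]],np.float32)
print("plate",cv2.minAreaRect(P))
# side view check
hs=cv2.cvtColor(b,cv2.COLOR_BGR2HSV)
for r in [(0,0)]: print("side centre",ray("side",292,212.5,8))
A=cv2.resize(a[85:275,65:335],None,fx=2.9,fy=2.9,interpolation=2)[:550]
cv2.imwrite("pics/c1.png",A)
cv2.imwrite("pics/c2.png",cv2.resize(b[195:365,125:330],None,fx=3.5,fy=3.5,interpolation=2))
for e in[(84,172),(150,153)]: print("lip top",ray("top",*e,125))
for e in[(128,261),(185,242)]: print("foot top",ray("top",*e,0))
for e in[(207,249),(210,287)]: print("lip side",ray("side",*e,125))
E
```

```text
plate ((461.9810485839844, -75.56283569335938), (59.02864074707031, 44.11854934692383), 4.982865333557129)
side centre [462.20721279 -73.89897287   8.        ]
lip top [540.69319351 254.87065351 125.        ]
lip top [570.70246389 161.39067982 125.        ]
foot top [422.95396437 217.90632778   0.        ]
foot top [455.82635112 126.08637619   0.        ]
lip side [570.63387992 171.79477587 125.        ]
lip side [545.4768006  248.31667085 125.        ]
```

View pics/c1.png

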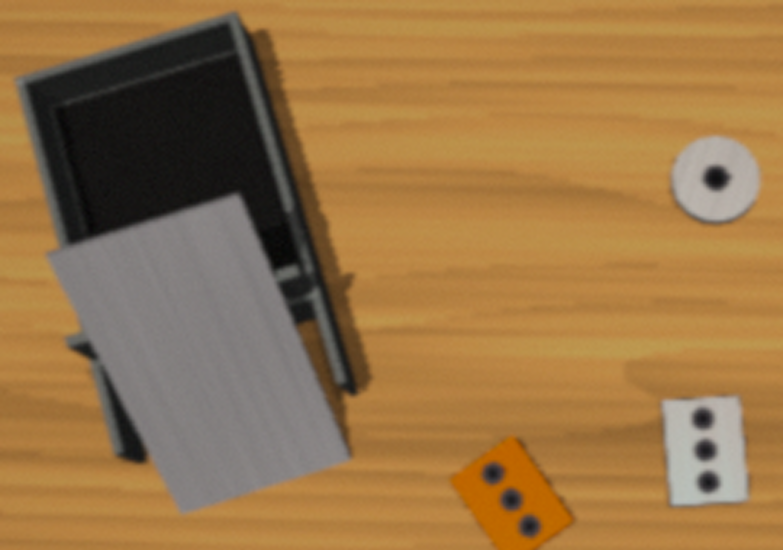

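View pics/c2.png

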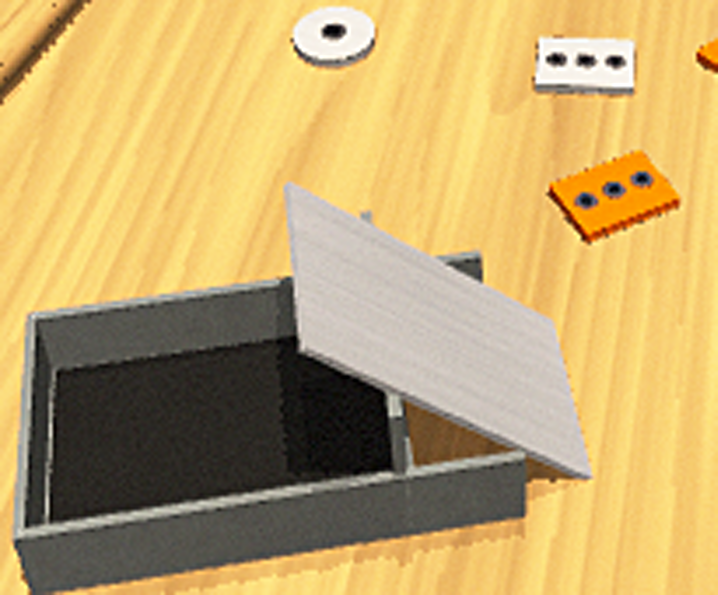

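The crop confirms a bare plate with dark rings, holes along world x. Sheet corners are top (82,172), (148,152), (128,262), (186,243) and side (207,247), (211,295), (294,332), (283,286). I'll fit the turner pose to these.

```bash
cat >> h.py <<'E'
def crop1(u,v):return ((u+.5)/2.9+65-.5,(v+.5)/2.9+85-.5)
def crop2(u,v):return ((u+.5)/3.5+125-.5,(v+.5)/3.5+195-.5)
E
python3 - <<'E'
from h import *
from scipy.optimize import least_squares as L
M=[(0,50,125),(0,-50,125),(-125,50,0),(-125,-50,0)]
O=[("top",crop1(48,253),0),("top",crop1(240,194),1),("top",crop1(183,512),2),("top",crop1(350,458),3),
("side",crop2(286,183),1),("side",crop2(302,350),0),("side",crop2(590,478),2),("side",crop2(553,320),3)]
def W(p,m):
    c,s=np.cos(p[2]),np.sin(p[2]);return np.array([p[0]+c*m[0]-s*m[1],p[1]+s*m[0]+c*m[1],m[2]])
f=lambda p:np.concatenate([px(n,W(p,M[i]))-uv for n,uv,i in O])
r=L(f,[555,208,.3]);print(r.x,np.degrees(r.x[2]));print(np.round(r.fun.reshape(-1,2),1).tolist())
for cam in("top","side"):
    OO=[o for o in O if o[0]==cam]
    print(cam,L(lambda p:np.concatenate([px(n,W(p,M[i]))-uv for n,uv,i in OO]),[555,208,.3]).x)
a=cv2.imread("pics/side0.png");hs=cv2.cvtColor(a,cv2.COLOR_BGR2HSV)
m=((hs[...,1]<40)&(hs[...,2]>190)).astype(np.uint8);k=np.zeros_like(m);k[200:225,270:315]=1
c=max(cv2.findContours(m*k,0,2)[0],key=cv2.contourArea)
print(cv2.minAreaRect(np.array([ray("side",u,v,8)[:2] for u,v in c[:,0]],np.float32)))
p=r.x;print("release",W(p,(17,0,165)))
E
```

```text
[5.56884456e+02 2.12823844e+02 3.32080487e-01] 19.026810384586017
[[-0.8, 0.1], [-0.2, -0.3], [-0.7, 0.1], [0.4, -0.1], [0.1, -0.8], [0.3, -1.1], [0.3, 0.2], [-0.5, 0.0]]
top [5.56877424e+02 2.12168308e+02 3.29570362e-01]
side [5.56717271e+02 2.14033529e+02 3.36646664e-01]
((462.952880859375, -74.13994598388672), (58.3393669128418, 42.75385665893555), 8.288673400878906)
release [572.95568033 218.36602351 165.        ]
```

Turner is at (557, 213) with yaw 19.0°, and the two cameras agree within 2 mm. Plate is at (462.5, -75) with yaw about 5°, measured size 59x44. The first target is a point above the plate.

>>> arm_command(delta_pos=[[0.066,0.136,-0.02],[0.132,0.272,-0.04],[0.198,0.408,-0.06],[0.264,0.544,-0.08],[0.33,0.68,-0.1]], delta_rot=[[0,0,-0.011],[0,0,-0.022],[0,0,-0.033],[0,0,-0.044],[0,0,-0.056]], claw=[0.2,0.2,0.2,0.2,0.2])

```text
t: 0.52
eef_pos: [297.6, -415.2, 189.2]
tcp_rot: [-3.141, 0.0, 0.261]
ft_force: [0.6, -0.0, 0.1]
opening: 0.802
grip_force: 0.0
```

>>> arm_command(delta_pos=[[0.066,0.136,-0.02],[0.132,0.272,-0.04],[0.198,0.408,-0.06],[0.264,0.544,-0.08],[0.33,0.68,-0.1]], delta_rot=[[0,0,-0.011],[0,0,-0.022],[0,0,-0.033],[0,0,-0.044],[0,0,-0.056]], claw=[0.2,0.2,0.2,0.2,0.2])

```text
t: 0.93
eef_pos: [380.1, -245.2, 164.4]
tcp_rot: [3.142, 0.0, 0.174]
ft_force: [0.4, -0.6, -0.3]
opening: 0.8
grip_force: 0.0
```

>>> arm_command(delta_pos=[[0.066,0.136,-0.04],[0.132,0.272,-0.08],[0.198,0.408,-0.12],[0.264,0.544,-0.16],[0.33,0.685,-0.2]], delta_rot=[[0,0,-0.011],[0,0,-0.022],[0,0,-0.033],[0,0,-0.044],[0,0,-0.056]], claw=[0.2,0.2,0.2,0.2,0.2])

```text
t: 1.35
eef_pos: [462.7, -73.9, 114.1]
tcp_rot: [3.141, 0.0, 0.086]
ft_force: [0.1, -1.1, -0.5]
opening: 0.802
grip_force: 0.0
```

Run:
```python
from h import *
import time
w=read_camera("wrist");c=calibration("wrist");print(c["camera_matrix"].tolist(),np.round(c["T"],2).tolist())
cv2.imwrite("pics/w1.png",cv2.cvtColor(w,4))
s=state();print(s["t"],s["eef_pos"],s["tcp_rot"],s["opening"],s["joints"])
```

```text
[[325.19226210127806, 0.0, 284.36877133294934], [0.0, 325.19226210127806, 203.70112504143438], [0.0, 0.0, 1.0]] [[0.09, -0.97, -0.24, 532.31], [-1.0, -0.08, -0.02, -62.94], [-0.0, 0.24, -0.97, 282.14], [0.0, 0.0, 0.0, 1.0]]
1.4 [464.08395676 -69.14004284 112.71460655] [-3.14033727e+00  1.05736871e-03  8.71770189e-02] 0.8000720217823345 [-2.89265677e-01  4.22907114e-01  2.04108694e+00  1.23999816e-03
  6.79043807e-01  1.19338880e+00]
```

View pics/w1.png

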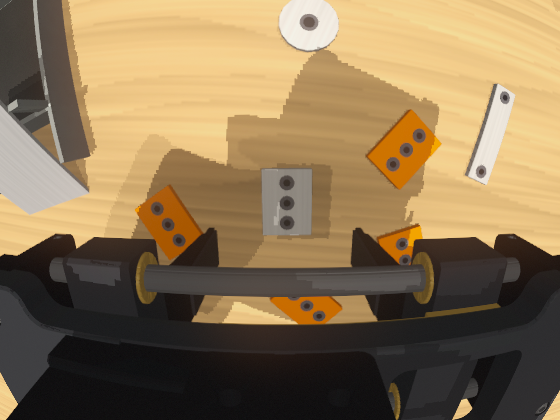

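The wrist view shows the bare plate at (287,203), its hole row aligned with the tool, and no look-alike under the fingers. I'll work out its position.

```bash
cat >> h.py <<'E'
def wray(u,v,z,c):
    K=c["camera_matrix"];d=np.array([u-K[0,2],v-K[1,2]])/K[0,0];t=np.hypot(*d);d=d/t*np.sin(t)
    d=c["T"][:3,:3]@np.array([d[0],d[1],np.cos(t)]);o=c["T"][:3,3];return o+d*(z-o[2])/d[2]
E
python3 - <<'E'
from h import *
for i in range(3): s=state();read_camera("top")
c=calibration("wrist");w=read_camera("wrist")
s=state();print(s["t"],s["eef_pos"],s["tcp_rot"])
hs=cv2.cvtColor(w,cv2.COLOR_RGB2HSV)
m=((hs[...,1]<40)&(hs[...,2]>110)).astype(np.uint8);k=np.zeros_like(m);k[150:250,245:330]=1
ct=max(cv2.findContours(m*k,0,2)[0],key=cv2.contourArea)
P=np.array([wray(u,v,8,c)[:2] for u,v in ct[:,0]],np.float32);print(cv2.minAreaRect(P))
E
```

```text
1.6 [462.13277139 -75.73917651 114.56673279] [3.14156680e+00 5.21655341e-04 8.80128734e-02]
((463.93670654296875, -75.30035400390625), (58.62575912475586, 43.021766662597656), 5.168036460876465)
```

>>> arm_command(delta_pos=[[0.004,0.002,-0.1],[0.004,0.002,-0.2],[0.004,0.002,-0.28],[0.004,0.002,-0.34],[0.004,0.002,-0.38]], delta_rot=[[0,0,0],[0,0,0],[0,0,0],[0,0,0],[0,0,0]], claw=[0.2,0.2,0.2,0.2,0.2])

```text
t: 2.02
eef_pos: [462.6, -76.7, 18.6]
tcp_rot: [-3.141, 0.001, 0.084]
ft_force: [-0.0, 0.3, -1.0]
opening: 0.797
grip_force: 0.0
```

>>> arm_command(delta_pos=[[0,0,-0.03],[0,0,-0.05],[0,0,-0.066],[0,0,-0.066],[0,0,-0.066]], delta_rot=[[0,0,0],[0,0,0],[0,0,0],[0,0,0],[0,0,0]], claw=[0.2,0.2,0.2,0.2,0.2])

```text
t: 2.43
eef_pos: [463.4, -75.5, 3.5]
tcp_rot: [3.141, -0.0, 0.086]
ft_force: [-0.1, -0.7, 0.5]
opening: 0.798
grip_force: 0.0
```

>>> arm_command(delta_pos=[[0,0,0],[0,0,0],[0,0,0],[0,0,0],[0,0,0]], delta_rot=[[0,0,0],[0,0,0],[0,0,0],[0,0,0],[0,0,0]], claw=[0.8,0.8,0.8,0.8,0.8])

```text
t: 2.85
eef_pos: [463.4, -75.1, 3.3]
tcp_rot: [3.141, -0.0, 0.087]
ft_force: [-0.1, -0.3, -0.3]
opening: 0.511
grip_force: 0.0
```

>>> arm_command(delta_pos=[[0,0,0],[0,0,0],[0,0,0],[0,0,0],[0,0,0]], delta_rot=[[0,0,0],[0,0,0],[0,0,0],[0,0,0],[0,0,0]], claw=[0.8,0.8,0.8,0.8,0.8])

```text
t: 3.27
eef_pos: [463.4, -75.2, 3.3]
tcp_rot: [3.141, -0.0, 0.087]
ft_force: [-0.5, 0.8, 3.9]
opening: 0.458
grip_force: 30.0
```

>>> arm_command(delta_pos=[[0,0,0.06],[0,0,0.15],[0,0,0.28],[0,0,0.42],[0,0,0.56]], delta_rot=[[0,0,0],[0,0,0],[0,0,0],[0,0,0],[0,0,0]], claw=[0.8,0.8,0.8,0.8,0.8])

```text
t: 3.68
eef_pos: [462.7, -75.0, 144.4]
tcp_rot: [-3.141, 0.001, 0.087]
ft_force: [0.4, -0.4, -1.5]
opening: 0.457
grip_force: 30.0
```

>>> arm_command(delta_pos=[[0,0,0.1],[0,0,0.2],[0,0,0.24],[0,0,0.24],[0,0,0.24]], delta_rot=[[0,0,0.03],[0,0,0.06],[0,0,0.09],[0,0,0.12],[0,0,0.156]], claw=[0.8,0.8,0.8,0.8,0.8])

```text
t: 4.1
eef_pos: [463.4, -75.2, 203.9]
tcp_rot: [3.141, -0.001, 0.334]
ft_force: [-0.1, 0.4, -1.4]
opening: 0.456
grip_force: 30.0
```

Run:
```python
from h import *
for i in range(2): read_camera("top")
s=state();print(s["t"],s["eef_pos"],s["tcp_rot"],s["opening"],s["grip_force"],s["joints"])
w=read_camera("side");cv2.imwrite("pics/s1.png",cv2.cvtColor(w,4))
w=read_camera("wrist");cv2.imwrite("pics/w2.png",cv2.cvtColor(w,4))
```

```text
4.2 [463.13280934 -75.14523436 203.1622982 ] [3.14153149e+00 6.87111355e-05 3.32932396e-01] 0.45770224165047496 29.998943209648132 [-3.01720658e-01  2.85166102e-01  1.94139441e+00 -1.13542418e-04
  9.15051211e-01  9.36212504e-01]
```

View pics/w2.png

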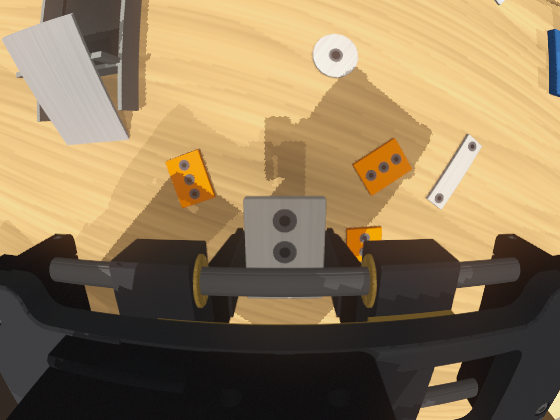

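View pics/s1.png

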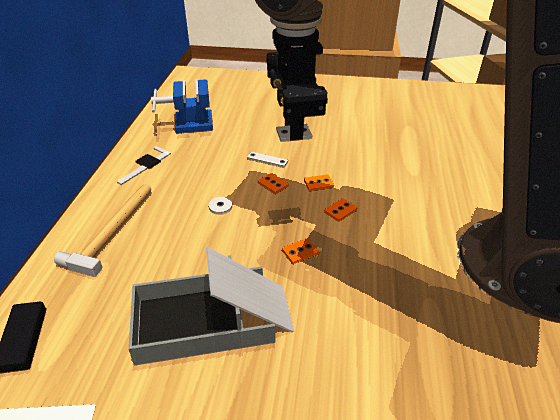

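The plate is held level and its leading edge is at wrist (244–326,197). The side view shows it flat in the fingers, and the bystanders haven't moved. Moving over the lip.

Run:
```python
from h import *
c=calibration("wrist");s=state();p=s["eef_pos"];y=s["tcp_rot"][2]
for u in(250,285,320):
    d=wray(u,196.5,p[2]-3.3+8,c)-p;print(d[0]*np.cos(y)+d[1]*np.sin(y),-d[0]*np.sin(y)+d[1]*np.cos(y))
```

```text
31.180724128446432 18.225891947710007
31.17077585310573 -0.023765977969539165
31.190587992486677 -18.279242726719833
```

>>> arm_command(delta_pos=[[0.03,0.09,0],[0.07,0.2,0],[0.12,0.33,0],[0.17,0.46,0],[0.22,0.587,0]], delta_rot=[[0,0,0],[0,0,0],[0,0,0],[0,0,0],[0,0,0]], claw=[0.8,0.8,0.8,0.8,0.8])

```text
t: 4.72
eef_pos: [518.6, 73.1, 202.9]
tcp_rot: [-3.142, 0.001, 0.33]
ft_force: [0.0, -0.3, -0.7]
opening: 0.46
grip_force: 30.0
```

>>> arm_command(delta_pos=[[0.05,0.13,0],[0.1,0.26,0],[0.14,0.38,0],[0.18,0.48,0],[0.2,0.54,0]], delta_rot=[[0,0,0],[0,0,0],[0,0,0],[0,0,0],[0,0,0]], claw=[0.8,0.8,0.8,0.8,0.8])

```text
t: 5.13
eef_pos: [568.8, 209.0, 202.5]
tcp_rot: [-3.141, 0.0, 0.332]
ft_force: [0.2, 0.2, -0.3]
opening: 0.453
grip_force: 30.0
```

>>> arm_command(delta_pos=[[0.01,0.03,0],[0.02,0.047,0],[0.02,0.047,-0.05],[0.02,0.047,-0.1],[0.02,0.047,-0.14]], delta_rot=[[0,0,0],[0,0,0],[0,0,0],[0,0,0],[0,0,0]], claw=[0.8,0.8,0.8,0.8,0.8])

```text
t: 5.55
eef_pos: [573.0, 217.1, 167.4]
tcp_rot: [3.141, 0.001, 0.331]
ft_force: [-0.5, 0.0, -0.2]
opening: 0.456
grip_force: 30.0
```

Run:
```python
from h import *
for i in range(3): read_camera("top")
s=state();print(s["t"],s["eef_pos"],s["tcp_rot"],s["opening"],s["grip_force"])
a=cv2.cvtColor(read_camera("side"),4)[160:360,120:320];b=cv2.cvtColor(read_camera("wrist"),4)[80:280,180:380]
cv2.imwrite("pics/m1.png",cv2.resize(np.hstack([a,b]),None,fx=2,fy=2,interpolation=2))
```

```text
5.7 [573.07104699 217.42216558 167.70616912] [3.14155290e+00 1.48020778e-03 3.30802970e-01] 0.45445852783002033 29.99955117702484
```

View pics/m1.png

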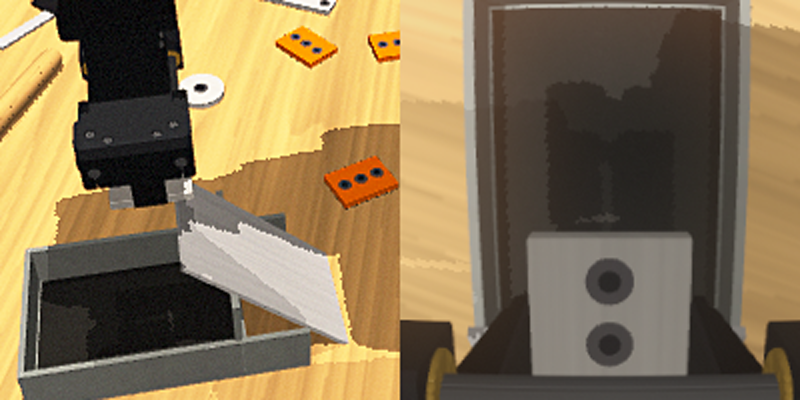

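The plate sits square to the tray and level; its centre is at about x +17.5, underside at about z 165 in the turner frame. Releasing.

>>> arm_command(delta_pos=[[0,0,0],[0,0,0],[0,0,0],[0,0,0],[0,0,0]], delta_rot=[[0,0,0],[0,0,0],[0,0,0],[0,0,0],[0,0,0]], claw=[0,0,0,0,0])

```text
t: 6.22
eef_pos: [573.3, 218.3, 168.3]
tcp_rot: [3.141, -0.0, 0.332]
ft_force: [0.9, -0.3, -0.1]
opening: 0.752
grip_force: 0.0
```

>>> arm_command(delta_pos=[[0,0,0],[0,0,0],[0,0,0.1],[0,0,0.2],[0,0,0.3]], delta_rot=[[0,0,0],[0,0,0],[0,0,0],[0,0,0],[0,0,0]], claw=[0,0,0,0,0])

```text
t: 6.63
eef_pos: [573.1, 218.3, 243.9]
tcp_rot: [3.142, 0.001, 0.332]
ft_force: [0.0, 0.4, -0.1]
opening: 0.996
grip_force: 0.0
```

Run:
```python
from h import *
s=state();print(s["t"],s["eef_pos"],s["opening"],s["ft_force"])
a=cv2.cvtColor(read_camera("side"),4)[160:360,120:320];b=cv2.cvtColor(read_camera("wrist"),4)[80:280,180:380]
cv2.imwrite("pics/m2.png",cv2.resize(np.hstack([a,b]),None,fx=2,fy=2,interpolation=2))
```

```text
6.6333 [573.14053324 218.25732476 243.87684483] 0.9961028238045196 [ 0.02859214  0.3821865  -0.14336343]
```

View pics/m2.png

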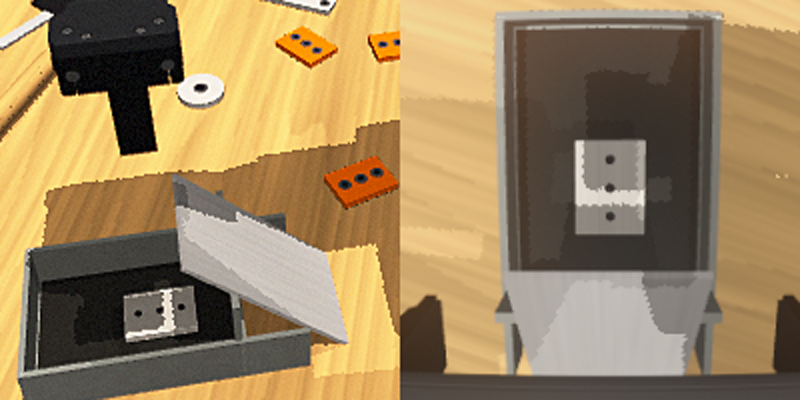

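The plate lies flat in the tray with its plain face up: the holes are small, with no wide rings. It is at wrist crop (610,188) and side crop (160,313). The gripper is clear of everything, so I'm handing in.

>>> arm_command(delta_pos=[[0,0,0.05],[0,0,0.05],[0,0,0.05],[0,0,0.05],[0,0,0.05]], delta_rot=[[0,0,0],[0,0,0],[0,0,0],[0,0,0],[0,0,0]], claw=[0,0,0,0,0])

```text
t: 7.15
eef_pos: [573.0, 218.2, 254.6]
tcp_rot: [-3.142, 0.001, 0.332]
ft_force: [-0.8, 0.2, 0.3]
opening: 0.998
grip_force: 0.0
```

```bash
python3 -c "
from cell import *
print(job_done())"
```

```text
the job is handed in; nothing more can be done
None
```

The plate, dropped level across the lip, turned over and lies flat in the tray, countersunk face down; the disc and the strip were left alone, and the job was handed in at about 7 s (no verdict returned).

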